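Roll a pipe specimen onto the slitting line and lower the hold-down

ROBOT

A 7-joint arm with a two-finger parallel gripper is mounted at the origin on a cart in front of the work surface, level with it; the furniture and walls round the work are solid. World frame = base frame: x ahead of the robot, y to its left, z up, the work surface at z = 0. Lengths are in m, angles in rad, forces in N, time in s.
With the tool pointing down it reaches from about 0.4 to 0.85 m from the base axis. Payload 4.5 kg.
Tool frame: the origin (TCP) lies midway between the tips of the shut fingers; the grasp point (between the pads) lies 19 mm behind it; y points along the fingers, z is the direction in which the jaws open and shut, and the axes are right-handed (so a half turn about y gives the same grasp; the last joint's range is limited). The gripper opens to 88 mm and grips with 3 to 60 N. Pads are 18 mm wide; open, the fingers measure 123 mm over their backs; the gripper's body (75 mm by 187 mm) begins 45 mm behind the grasp point.
Start: joints at [1.158, 0.689, -0.195, 1.565, 0.157, 0.902, -0.215], TCP at [0.27, -0.564, 0.239] pointing down, gripper open.
Joint ranges: [-3.01, 3.01], [-0.46, 2.08], [-1.47, 1.51], [0.13, 2.56], [-1, 4.14], [0.04, 2.09], [-2.66, 2.66]. Speed limits (rad/s): [2.57, 2.57, 3.14, 3.14, 3.14, 3.14, 3.14].

INTERFACE

Orientations are given as a unit quaternion [x, y, z, w].
In Python, from plant import r, snapshot, get_calibration, job, boxes_of gives the robot as it stands. The module is installed in compiled form; this text tells all that it offers.
- The arm moves only by the shell command python3 -m handwheel 'ROWS' [OPENING] [FORCE]. ROWS is JSON, a list that holds one entry, the list of rows, each a list of 6 numbers: the shift along the tool's x, y, z as a fraction of full scale, then the turn, a rotation vector about the tool's x, y, z as a fraction of full scale. In form: [[[x, y, z, wx, wy, wz], ...]]. A call has 1 to 12 rows; each row is the pose to reach, as a shift and turn from the pose commanded when the call began, along the tool's axes at that moment, turning the shorter way round; what a row does not reach only later rows make up. Full scale, the value 1, is 100 cm for a shift and 180 degrees for a turn. A row lasts 1/12 s, in which the tool goes at most 41.7 mm and 7.16 degrees, less where a joint would pass 70% of its speed; a pose out of reach is approached as far as the arm can. A call with a number of a shift or a turn outside -1 to 1 is refused whole. A call with a gripper value outside its range is refused whole. OPENING is the opening, from -1 (shut) to 1 (fully open), set as the call begins (- or left out, the last holds). The fingers move at their own pace and stop on an object; FORCE is the grip in N (left out, the last holds). Time passes only in rows, so rows that repeat a pose let the fingers close. It gives the time, the measured TCP pose, the force and the opening at its end, in the units of the state.
- r.get_state(): the state, without advancing time (a new reading comes with each control period).
- snapshot(name): name is "scene" or "top"; returns the picture (420x560x3 uint8, red, green, blue); there is no depth.
- get_calibration(name): a dict with "fx", "fy", "cx", "cy" (pixels), "T" (4x4, takes a point from camera to world coordinates). Camera axes: x right, y down, z forward; pixel columns grow to the right and rows downward; lengths in m; the calibration is good to about 2 mm. A picture is of the moment at which its call begins. get_calibration takes no time and is no camera call.
- job.finish_job(): hands the job in, once; it reports no verdict.
Trained networks look in the newest picture that a camera, given by its name, has taken for a name from the list of things; names that differ only in an ending like _2 or _b are one class to them, and where a whole thing is asked for, a point or a joint stands for the part that bears it (a point fixed in the world has none). Each returns a list of dicts, best first, with "confidence" (0 to 1); they miss things now and then, are a little off and sometimes report something else, mostly with a low value. They report only what shows in the picture. A call takes as long as a camera call.
- boxes_of(thing, camera): "bbox" ([left, top, right, bottom] in pixels, round what is visible of it).
The state is a dict: "clock": time; "q": joint angles; "qd": joint speeds; "joint_torque": joint torques, N m; "tool_pos": TCP position; "eef_rot": TCP orientation; "contact_force": force on the tool from outside, world axes, zero at the start; "moment": the same for the moment, N m; "opening": opening from 0.0 (shut) to 1.0 (fully open).
Only numpy, scipy, OpenCV 4.12 (cv2) and the standard library are available. Lean on these libraries where they do the work, as an engineer would, in place of code of your own. Each camera call takes 0.05 s, during which the arm holds its last target. There are 200 camera calls.

TASK

Get the pipe specimen that lies on the slitting fixture ready for cutting. With your fingertips on top of it, roll it (do not just slide it, and never grasp or lift it) across the plate until it lies centred along the full-width marked line and is still; only then push the upright hold-down frame over so that its V-pads come down and rest on the specimen. Leave the specimen on the line under the pads, take the hand away, and do not disturb the other things on the bench.

Things in the scene. Friction and masses are not known exactly. Their poses are not given: they have to be found in the camera images.
- fixture: Slitting fixture, screwed down: aluminium plate with a grey rubber facing, spanning x -118 to 118, y -172 to 104 mm, top at z = 12 mm. Origin on the bench, right below the middle of the marked line; x along the line, +y the way the specimen must roll, z up. Lip 9 mm high along y = -166 mm. Hinge posts (y 60 to 96 mm, up to 81 mm high) at x = -84 and 84 mm carry the hold-down frame; else flat.
- line_mid (a point): Middle of the white marked line, on the plate's top face. The line is 2 mm wide and runs 228 mm along the fixture's x axis (at y = 0), so that it shows beyond both ends of a specimen lying on it; short ticks 5 mm apart stand beside it at the plate's edges.
- specimen: Loose black plastic pipe, 43 mm in diameter, 191 mm long, 0.1 kg; on the rubber facing it stays where it is left. Starts on the plate 88 to 130 mm before the line (-y side), parallel to it within 0.03 rad. Origin on its skin, 21.5 mm off its axis (underside at the start); y along the pipe, z up at the start, turning as it rolls.
- specimen_center (a point): Centre of the specimen, on its axis half-way along (21.7 mm above the plate when it lies there, 33.7 mm above the bench). Same axes as the specimen. A fingertip that presses on its top with 5 to 15 N and moves sideways by 2 mm rolls it on by about 1 mm.
- specimen_end_a (a point): Point on the specimen's axis 90 mm from its centre towards one end (5 mm inside that end).
- specimen_end_b (a point): The same towards the other end.
- hold_down (a joint): Hinge angle of the hold-down frame, rad: 0 (up to 0.07) = closed, level, V-pads resting on a specimen on the line; 1.57 = upright; starts open at 1.65 to 1.95, leaning away from the line; limits -0.15 and 2.05. It stays where left above about 1.1; below about 1 it sinks slowly by its own weight until stopped. 1 to 4 N at the cross bar move it.
- bar_mid (a point): Middle of the frame's cross bar (black rubber sleeve 17 mm thick, 90 mm long, along fixture x), 128 mm from the hinge axis. At hinge angle q it lies at fixture y = 78 - 128 cos q, z = 66 + 128 sin q mm. Two 10 mm steel arms at fixture x = -68 and 68 mm join it to the hinge; each carries a black 120 degree V-pad 78 mm from the hinge.
- marker: Bystander: marker pen, white with a black cap, 16 x 138 x 18 mm, lying on the bench in front of the plate. Origin under its middle.
- boat: Bystander: small white weighing boat, 25 x 91 x 10 mm, on the bench to the right of the plate's lip. Origin under its middle.
- jar_white: Bystander: capped sample jar, 44 mm across, 69 mm high, on the bench behind the plate. Origin under its middle.
- caliper_1: Bystander: vernier caliper, 70 x 248 x 16 mm, on the bench to the left of the fixture. Origin under its middle.

How it is judged:
By the outcome, as a careful person would: the job done as asked, in the order asked, and still so for the second after the job is handed in, with the robot touching nothing.
It also fails if it takes over 67 s, if anything falls off the work surface, if the arm or the gripper's body presses on something with over 40 N, if the wrist force passes 120 N, or if a joint passes its speed limit or range.

## Working session

There is one attempt and no reset: what is moved stays moved. The work goes in short steps, Python scripts to look and compute and a shell command to move; the robot and the scene stay as the last step left them, time stands still between calls to the robot, and variables do not carry over. Pictures are saved under pics/ and viewed, about 8 in all and at most 12, crops included, and the job is handed in when it is done.

```bash
mkdir -p pics; cat > h.py <<'E'
import numpy as np, cv2
from plant import r, snapshot, get_calibration, job, boxes_of
def ray(cam,u,v,z):
    c=get_calibration(cam);T=np.array(c["T"])
    d=T[:3,:3]@np.array([(u-c["cx"])/c["fx"],(v-c["cy"])/c["fy"],1]);o=T[:3,3]
    return o+d*(z-o[2])/d[2]
def proj(cam,p):
    c=get_calibration(cam);T=np.linalg.inv(np.array(c["T"]))
    q=T[:3,:3]@np.array(p)+T[:3,3];return np.array([c["fx"]*q[0]/q[2]+c["cx"],c["fy"]*q[1]/q[2]+c["cy"]])
def save(cam,name,crop=None,k=1):
    im=snapshot(cam)[:,:,::-1]
    o=im if crop is None else im[crop[1]:crop[3],crop[0]:crop[2]]
    cv2.imwrite("pics/"+name,cv2.resize(o,None,fx=k,fy=k,interpolation=cv2.INTER_CUBIC));return im
E
python3 - <<'E'
from h import *
np.set_printoptions(precision=4,suppress=True)
a=save("scene","s1.png");b=save("top","t1.png")
cv2.imwrite("pics/both.png",cv2.resize(np.hstack([a,b]),(800,300)))
s=r.get_state()
for k in s: print(k,np.round(s[k],4))
for c in("scene","top"):
    print(c,get_calibration(c))
    for t in("specimen","fixture","hold_down","jar_white","caliper_1","marker","boat"): print(t,[(np.round(x["bbox"]),round(x["confidence"],2)) for x in boxes_of(t,c)][:2])
E
```

```text
clock 0.1
q [ 1.1578  0.6899 -0.1945  1.5662  0.1573  0.9025 -0.2151]
qd [ 0.0026 -0.0036  0.0002 -0.0023  0.0008 -0.0016  0.    ]
joint_torque [ -0.0027 -52.8495  -1.2715 -15.3834  -0.0527   0.0021   0.    ]
tool_pos [ 0.2698 -0.5631  0.238 ]
eef_rot [-0.1568  0.6901 -0.689   0.1565]
contact_force [-0.1649 -0.2605 -0.1862]
moment [0.0151 0.0357 0.0514]
opening 1.0027
scene {'fx': 391.43536957600395, 'fy': 391.43536957600395, 'cx': 273.55226177112627, 'cy': 207.64794442817148, 'T': array([[-0.8974, -0.213 ,  0.3864,  0.1902],
       [-0.4406,  0.4768, -0.7606,  0.9106],
       [-0.0222, -0.8528, -0.5218,  0.5741],
       [ 0.    ,  0.    ,  0.    ,  1.    ]])}
specimen [(array([272., 178., 343., 204.]), 0.74), (array([240., 170., 349., 258.]), 0.49)]
fixture [(array([242., 166., 353., 258.]), 0.85)]
hold_down [(array([254., 168., 324., 229.]), 0.75)]
jar_white [(array([272., 183., 344., 205.]), 0.46)]
caliper_1 [(array([174., 272., 245., 349.]), 0.63)]
marker [(array([349., 216., 366., 251.]), 0.6)]
boat [(array([290., 179., 309., 188.]), 0.52), (array([271., 181., 341., 205.]), 0.35)]
top {'fx': 400.1434843818031, 'fy': 400.1434843818031, 'cx': 275.5691865516394, 'cy': 208.30640080437234, 'T': array([[ 0.0254, -0.9897,  0.1411,  0.4369],
       [-0.9993, -0.0213,  0.0302,  0.1654],
       [-0.0269, -0.1418, -0.9895,  0.9216],
       [ 0.    ,  0.    ,  0.    ,  1.    ]])}
specimen [(array([341., 180., 368., 270.]), 0.97)]
fixture [(array([244., 170., 384., 289.]), 0.93)]
hold_down [(array([244., 187., 275., 272.]), 0.8)]
jar_white [(array([322., 139., 342., 166.]), 0.71)]
caliper_1 [(array([112., 211., 213., 231.]), 0.6)]
marker [(array([280., 291., 345., 307.]), 0.78)]
boat [(array([382., 173., 403., 211.]), 0.71)]
```

```bash
ls
```

```text
h.py
pics
```

View pics/t1.png

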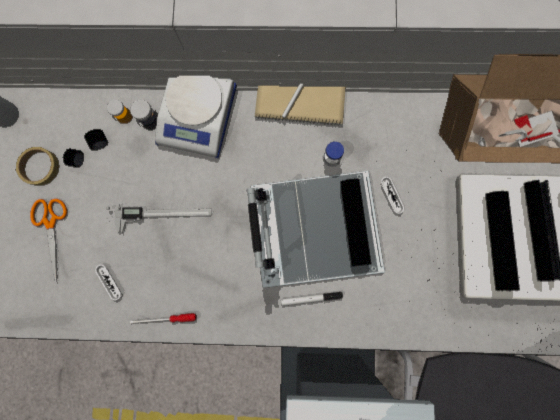

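View pics/s1.png

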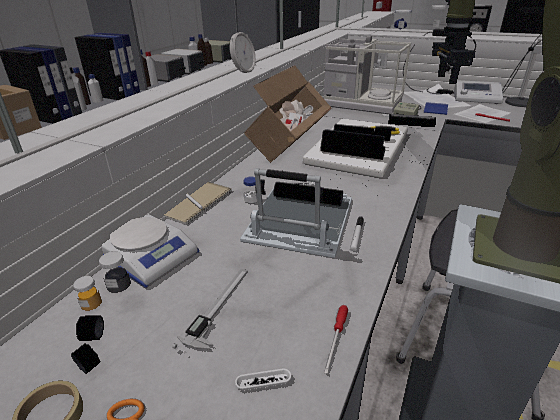

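The top view shows the pipe at about (355,222), the marked line at about (300,228), the frame leaning open at about (255,230), the marker at (312,298), the boat at (392,195) and the jar at (333,153). The scene view agrees. Next I'll measure more closely.

```bash
python3 - <<'E'
from h import *
im=cv2.imread("pics/t1.png")
cv2.imwrite("pics/t1c.png",cv2.resize(im[160:300,235:400],None,fx=4.2,fy=4.2,interpolation=cv2.INTER_CUBIC))
g=cv2.cvtColor(im,6).astype(int)
for v in range(185,280,8): print(v,g[v,292:312],g[v,336:374])
for n,u,v in(("spec",355,222),("line",300,228),("marker",312,298)): print(n,ray("top",u,v,.03 if n=="spec" else .012))
E
```

```text
185 [102 100 106 137 127 102  98 102 108 110 112 113 109 110 112 114 114 111
 109 110] [109 106 109 104  60  18   7   1   0   1   1   0   4   2   1   0   1   2
   6   1   6   0   0  21  64  87  93 100 138 191 192 129 168 192 166 144
 143 160]
193 [107 109 101 105 136 125 104  98  98 100 108 111 112 112 111 110 107 110
 108 109] [108 107 106 103  65  35   4   1   0   0   2   2   9   4   0   2   0   2
   3   1   1   0   3   4   1  50  86  91  92 115 191 199 174 140 191 172
 130 141]
201 [111 109 107 102 104 131 133 104  97  96 100 108 107 107 110 106 109 108
 108 109] [104 105 105 103 103  66  46  16   1   0   1   0   5   2  10   1   3   6
   0   8   0   4   4   4   1  21  44  85  90  93 109 168 195 189 124 184
 178 113]
209 [109 107 109 107 100 103 132 135 105  95  95  94  98 105 107 106 106 106
 108 108] [105 105 105 104 105 102  67  48  15   5   0   3   0   5   0   1   0   5
   0   0   0   7   8   0   0   0  11  40  85  90  90 101 150 195 191 123
 170 187]
217 [107 108 107 108 107  94 100 128 138 104  95  96  95  97 103 106 106 104
 106 105] [105 103 102 103 101 106 101 101  65  24 
[... 1237 characters left out ...]
7   4   4
   0   3  11   8   8   0   7   1   0   3   0  10   0   0   5  11  43  81
  89  87]
265 [103 104 103 103 100 102 104 101  99 103 105 100 102 115 167 118 103 103
 101 102] [101  99  99 101 102 100 101 101  96  99 104  97  96  94  63  37  14   7
   6  18  20  26  24  29  31  30  35  37  47  46  44  45  61  89  95  94
 105 104]
273 [102 103 104 100 101 100 103 100 101 101 101 100 100 102 115 173 120 101
 103 100] [ 98  98 100 101 100 101 100 100 101  97 100 101 100 102 101  97  83  74
  62  65  67  72  73  77  76  79  85  91  95  97 115 152 161 172 171 164
 154 150]
spec [0.53700511 0.0147687  0.03      ]
line [0.52248659 0.13636646 0.012     ]
marker [0.36719658 0.10715373 0.012     ]
```

View pics/t1c.png

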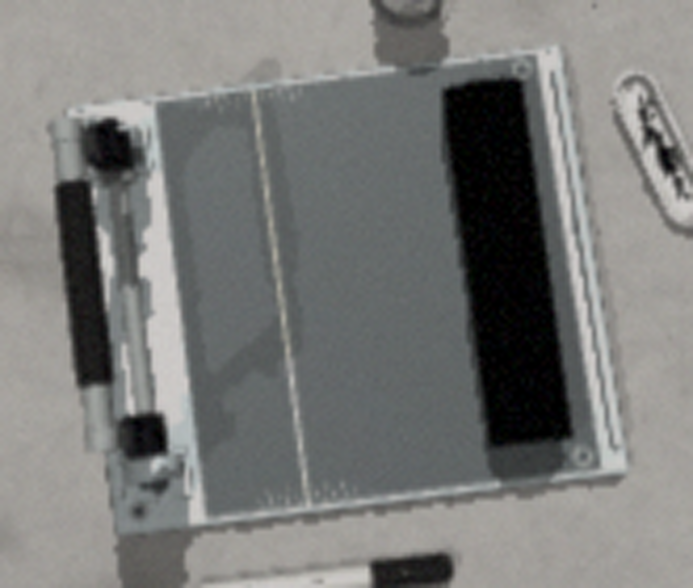

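The crop shows the line from (295,182) to (308.5,280), the pipe as a black band with edges roughly (341–370), and the frame bar at about (254,217). I'll fit these to sub-pixel accuracy and work out the frames.

```bash
cat >> h.py <<'E'
from scipy.spatial.transform import Rotation as R
np.set_printoptions(precision=4,suppress=True)
def fixframe(im):
    g=cv2.cvtColor(im,6).astype(float);P=[]
    for v in range(186,278):
        u0=int(round(295+(v-182)*13.6/98.3));w=g[v,u0-3:u0+4];w=np.clip(w-np.median(g[v,u0-6:u0+7])-8,0,None)
        if w.sum()>10:P.append([(w*np.arange(u0-3,u0+4)).sum()/w.sum(),v])
    P=np.array(P);k=np.polyfit(P[:,1],P[:,0],1)
    for _ in range(3):
        e=P[:,0]-np.polyval(k,P[:,1]);m=abs(e)<.6;k=np.polyfit(P[m,1],P[m,0],1)
    a=ray("top",np.polyval(k,181.5),181.5,.012);b=ray("top",np.polyval(k,280.5),280.5,.012)
    print("line resid",e[m].std(),m.sum(),"len",np.linalg.norm(a-b))
    x=(a-b)[:2]/np.linalg.norm((a-b)[:2]);return (a+b)[:2]/2,x,np.array([-x[1],x[0]])
def pipe(im,box,O,X,Y,th=45):
    g=cv2.cvtColor(im,6).astype(float);Q=[]
    for v in range(int(box[1])+6,int(box[3])-9):
        row=g[v,int(box[0])-8:int(box[2])+9];i=np.where(row<th)[0]
        if len(i)<8: continue
        l,h=i[0],i[-1]
        L=l-(th-row[l])/(row[l-1]-row[l]+1e-9);H=h+(th-row[h])/(row[h+1]-row[h]+1e-9)
        u=(L+H)/2+int(box[0])-8;p=ray("top",u,v,.0337)[:2]-O;Q.append([p@X,p@Y,H-L])
    Q=np.array(Q);k=np.polyfit(Q[:,0],Q[:,1],1);e=Q[:,1]-np.polyval(k,Q[:,0]);m=abs(e)<2*e.std();k=np.polyfit(Q[m,0],Q[m,1],1)
    print("pipe fix mm: y@x=-90,0,90",1e3*np.polyval(k,[-.09,0,.09]),"slope",k[0],"width px",np.median(Q[:,2]),"x range",1e3*Q[[-1,0],0]);return k
E
python3 - <<'E'
from h import *
im=cv2.imread("pics/t1.png")
O,X,Y=fixframe(im);print("O",O,"X",X,"Y",Y,"ang",np.degrees(np.arctan2(Y[0],Y[1])))
# plate check
for p in((-118,-172),(118,-172),(118,104),(-118,104)):
    w=O+X*p[0]/1e3+Y*p[1]/1e3;print(p,proj("top",[*w,.012]))
pipe(im,(341,180,368,270),O,X,Y)
# pipe ends
for u,v in((350,178.5),(361.5,266)): p=ray("top",u,v,.05)[:2]-O;print("end",p@X,p@Y)
for q in np.arange(1.6,2.0,.1):
    w=O+Y*(.078-.128*np.cos(q));print(q,proj("top",[*w,.066+.128*np.sin(q)]),proj("scene",[*w,.066+.128*np.sin(q)]))
np.savez("fx.npz",O=O,X=X,Y=Y)
s=r.get_state();Rm=R.from_quat(s["eef_rot"]);print(Rm.as_matrix())
Xt=np.array([*X,0]);yt=np.array([0,0,-1.]);
for sg in(1,-1):
    M=np.c_[np.cross(yt,sg*Xt),yt,sg*Xt];print(sg,"rotvec tool deg",np.degrees((Rm.inv()*R.from_matrix(M)).as_rotvec()))
E
```

```text
line resid 0.11052158544421252 92 len 0.22753688461714047
O [0.5177 0.1333] X [0.9889 0.1483] Y [-0.1483  0.9889] ang -8.527851892361552
(-118, -172) [384.9305 272.8401]
(118, -172) [368.3616 170.3363]
(118, 104) [250.1127 185.387 ]
(-118, 104) [262.1418 288.1804]
pipe fix mm: y@x=-90,0,90 [-117.9806 -119.1342 -120.2878] slope -0.01281814802072239 width px 20.0362811791139 x range [-83.0028  83.0315]
end 0.09687429732927527 -0.12004106806668194
end -0.09578666863101366 -0.11579675720154071
1.6 [260.6054 226.9588] [288.4291 173.0581]
1.7000000000000002 [253.7295 227.8847] [286.8145 176.0468]
1.8000000000000003 [247.0311 228.8595] [285.1874 179.6037]
1.9000000000000004 [240.6087 229.8681] [283.5689 183.7003]
[[-0.9018  0.0001  0.4321]
 [-0.4321 -0.0001 -0.9018]
 [-0.     -1.      0.0001]]
1 rotvec tool deg [ -0.0054 -72.9262   0.0029]
-1 rotvec tool deg [ -0.0032 107.0738  -0.0059]
```

```bash
cat >> h.py <<'E'
def row(x,y,z,yaw=0):
    """shift row from measured pose to fixture target mm, tool aligned (+yaw deg ccw from above)"""
    f=np.load("fx.npz");O,X,Y=f["O"],f["X"],f["Y"];s=r.get_state();Rm=R.from_quat(s["eef_rot"])
    Xt=R.from_euler("z",yaw,degrees=True).apply([*X,0]);yt=np.array([0,0,-1.])
    p=np.array([*(O+X*x/1e3+Y*y/1e3),z/1e3]);M=np.c_[np.cross(yt,Xt),yt,Xt]
    return np.r_[Rm.inv().apply(p-s["tool_pos"]),np.degrees((Rm.inv()*R.from_matrix(M)).as_rotvec())/180]
def here():
    f=np.load("fx.npz");s=r.get_state();d=np.array(s["tool_pos"])[:2]-f["O"];Z=R.from_quat(s["eef_rot"]).as_matrix()[:,2]
    print("t",round(s["clock"],2),"fix mm",1e3*(d@f["X"]),1e3*(d@f["Y"]),1e3*s["tool_pos"][2],"yaw",np.degrees(np.arctan2(Z[:2]@f["Y"],Z[:2]@f["X"])),"F",np.array(s["contact_force"]),"q",np.array(s["q"]))
E
python3 -c "
from h import *
print(row(0,-126,200))"
```

```text
[-0.4875  0.0387 -0.401  -0.     -0.4051  0.    ]
```

```bash
python3 -m handwheel '[[[-0.4875,0,-0.401,0,-0.4051,0],[-0.4875,0,-0.401,0,-0.4051,0],[-0.4875,0,-0.401,0,-0.4051,0],[-0.4875,0,-0.401,0,-0.4051,0],[-0.4875,0,-0.401,0,-0.4051,0],[-0.4875,0,-0.401,0,-0.4051,0],[-0.4875,0,-0.401,0,-0.4051,0],[-0.4875,0,-0.401,0,-0.4051,0],[-0.4875,0,-0.401,0,-0.4051,0],[-0.4875,0,-0.401,0,-0.4051,0],[-0.4875,0,-0.401,0,-0.4051,0],[-0.4875,0,-0.401,0,-0.4051,0]]]' 1; python3 -c "
from h import *
here();print(row(0,-126,150))"
```

```text
clock: 1.8
tool_pos: [0.4817, -0.1087, 0.2389]
eef_rot: [-0.536, 0.461, -0.461, 0.536]
contact_force: [0.6, 0.3, -0.0]
opening: 1.0
t 1.8 fix mm -71.56482182683958 -233.91276201400078 238.8798236324514 yaw 0.035872281719889335 F [ 0.6155  0.3497 -0.0029] q [ 0.4659  0.5569 -0.5269  1.9426  0.4024  0.7462 -0.1462]
[-0.1079  0.0889  0.0716 -0.0001  0.0002  0.    ]
```

```bash
python3 -m handwheel '[[[-0.108,0.04,0.0716,0,0,0],[-0.108,0.089,0.0716,0,0,0],[-0.108,0.129,0.0716,0,0,0],[-0.108,0.149,0.0716,0,0,0],[-0.108,0.159,0.0716,0,0,0],[-0.108,0.159,0.0716,0,0,0],[-0.108,0.159,0.0716,0,0,0],[-0.108,0.159,0.0716,0,0,0]]]'; python3 -c "
from h import *
here();print(row(0,-126,57));im=save('top','t2.png');"
```

```text
clock: 2.47
tool_pos: [0.5359, 0.0061, 0.0805]
eef_rot: [0.536, -0.461, 0.462, -0.535]
contact_force: [0.4, 0.2, 0.5]
opening: 0.998
t 2.47 fix mm -0.848083870393194 -128.4017309420763 80.54320778842889 yaw -0.04141551028621746 F [0.4278 0.1863 0.5328] q [ 0.094   0.8372 -0.3221  1.9503  0.5794  0.446  -0.5109]
[-0.0024  0.0235  0.0009  0.0001 -0.0002  0.0003]
```

```bash
python3 -m handwheel '[[[-0.0024,0.012,0.0009,0,0,0],[-0.0024,0.022,0.0009,0,0,0],[-0.0024,0.0245,0.0009,0,0,0],[-0.0024,0.0265,0.0009,0,0,0],[-0.0024,0.0265,0.0009,0,0,0]]]'; python3 -c "
from h import *
here()"
```

```text
clock: 2.93
tool_pos: [0.5367, 0.0084, 0.0557]
eef_rot: [0.535, -0.461, 0.463, -0.535]
contact_force: [-2.4, -0.3, 14.5]
opening: 1.001
t 2.93 fix mm 0.23901807653588103 -126.3025839201481 55.680017094734424 yaw -0.08885576525715794 F [-2.4265 -0.2756 14.46  ] q [ 0.0653  0.8783 -0.2817  1.9575  0.6067  0.388  -0.5408]
```

```bash
python3 -m handwheel '[[[0,0.001,0,0,0,0],[0,0.002,0,0,0,0],[0,0.002,0,0,0,0]]]'; python3 -c "
from h import *
here()"
```

```text
clock: 3.18
tool_pos: [0.5367, 0.0084, 0.0555]
eef_rot: [-0.535, 0.461, -0.463, 0.535]
contact_force: [-6.2, -1.2, 31.9]
opening: 1.001
t 3.18 fix mm 0.24282403039552883 -126.29009881726374 55.46576737670897 yaw -0.08000533029854914 F [-6.2196 -1.1737 31.9158] q [ 0.0635  0.8783 -0.2795  1.9586  0.6081  0.3857 -0.5426]
```

```bash
python3 -m handwheel '[[[0,-0.0025,0,0,0,0],[-0.004,-0.0025,0,0,0,0],[-0.009,-0.0025,0,0,0,0],[-0.014,-0.0025,0,0,0,0],[-0.019,-0.0025,0,0,0,0],[-0.024,-0.0025,0,0,0,0],[-0.028,-0.0025,0,0,0,0],[-0.028,-0.0025,0,0,0,0]]]'; python3 -c "
from h import *
here();im=save('top','t3.png',(235,160,400,300),4.2)
print(boxes_of('specimen','top')[:1])"
```

```text
clock: 3.85
tool_pos: [0.5331, 0.0386, 0.0556]
eef_rot: [-0.535, 0.461, -0.462, 0.537]
contact_force: [-2.3, 0.8, 14.1]
opening: 1.001
t 3.85 fix mm 1.1183732663153254 -95.9045648925482 55.57255680585399 yaw 0.008927200451904998 F [-2.3468  0.7971 14.0998] q [ 0.0041  0.876  -0.2719  1.9656  0.5959  0.3758 -0.5857]
[{'bbox': [245.8, 188.6, 274.3, 270.9], 'confidence': 0.41}]
```

View pics/t3.png

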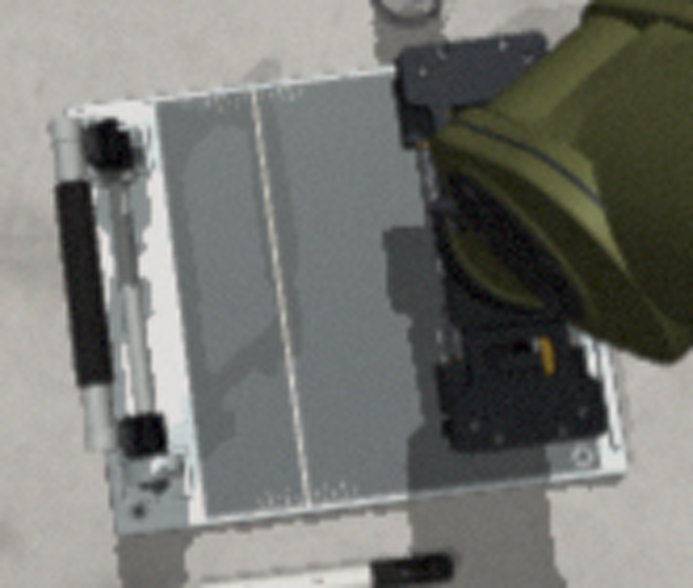

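```bash
python3 -m handwheel '[[[0,-0.010,0,0,0,0],[0.008,-0.010,0,0,0,0],[0.016,-0.010,0,0,0,0],[0.016,-0.010,0,0,0,0],[0.016,-0.003,0,0,0,0],[0.016,0.0003,0,0,0,0],[0.016,0.0003,0,0,0,0],[0.010,0.0003,0,0,0,0],[0.004,0.0003,0,0,0,0],[-0.002,0.0003,0,0,0,0],[-0.008,0.0003,0,0,0,0],[-0.013,0.0003,0,0,0,0]]]'; python3 -m handwheel '[[[0,0,0,0,0,0]]]';  python3 -c "
from h import *
here();im=save('scene','s3.png',(230,140,370,270),4.6)"
```

```text
clock: 4.95
tool_pos: [0.5309, 0.0507, 0.0555]
eef_rot: [-0.535, 0.461, -0.462, 0.536]
contact_force: [-2.4, -1.1, 28.9]
opening: 0.998
clock: 5.03
tool_pos: [0.5308, 0.052, 0.0555]
eef_rot: [-0.535, 0.461, -0.462, 0.537]
contact_force: [-3.3, 0.6, 27.7]
opening: 1.001
t 5.03 fix mm 0.8356049089904319 -82.3205163423562 55.46353782901085 yaw 0.03510695693081129 F [-3.2562  0.5598 27.6881] q [-0.0244  0.8751 -0.2668  1.9689  0.5909  0.3715 -0.6066]
```

View pics/s3.png

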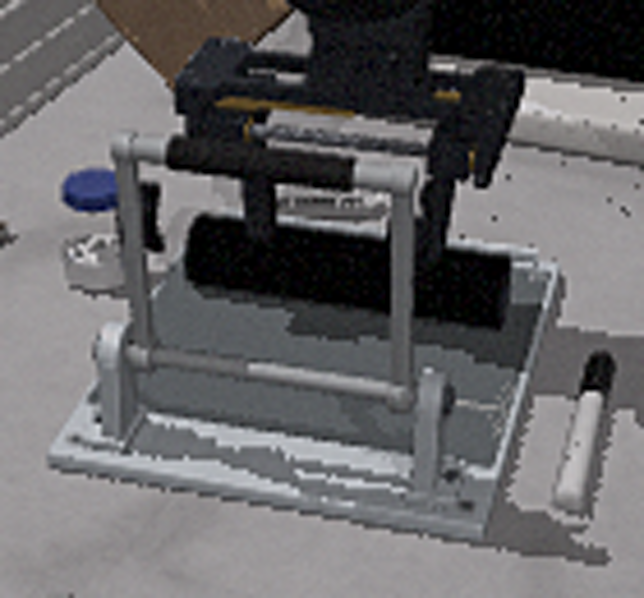

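```bash
python3 -m handwheel '[[[0,-0.010,0,0,0,0],[0.008,-0.010,0,0,0,0],[0.015,-0.010,0,0,0,0],[0.015,-0.010,0,0,0,0],[0.015,-0.005,0,0,0,0],[0.015,-0.0023,0,0,0,0],[0.015,-0.0023,0,0,0,0],[0.009,-0.0023,0,0,0,0],[0.003,-0.0023,0,0,0,0],[-0.003,-0.0023,0,0,0,0],[-0.009,-0.0023,0,0,0,0],[-0.014,-0.0023,0,0,0,0]]]'; python3 -m handwheel '[[[0,0,0,0,0,0]]]';  python3 -c "
from h import *
here()"
```

```text
clock: 6.08
tool_pos: [0.5282, 0.0648, 0.0558]
eef_rot: [-0.536, 0.461, -0.461, 0.536]
contact_force: [-0.9, -0.6, 7.9]
opening: 1.005
clock: 6.17
tool_pos: [0.528, 0.0659, 0.0557]
eef_rot: [-0.536, 0.461, -0.461, 0.536]
contact_force: [-1.4, -0.2, 9.0]
opening: 1.001
t 6.17 fix mm 0.20644530673091355 -68.10981043598875 55.74352146789899 yaw 0.06917641807101603 F [-1.4133 -0.1947  8.9968] q [-0.0514  0.8742 -0.2653  1.9704  0.5833  0.3713 -0.6252]
```

```bash
python3 -m handwheel '[[[0,-0.010,0,0,0,0],[0.008,-0.010,0,0,0,0],[0.015,-0.010,0,0,0,0],[0.015,-0.010,0,0,0,0],[0.015,-0.003,0,0,0,0],[0.015,0.0002,0,0,0,0],[0.015,0.0002,0,0,0,0],[0.009,0.0002,0,0,0,0],[0.003,0.0002,0,0,0,0],[-0.003,0.0002,0,0,0,0],[-0.009,0.0002,0,0,0,0],[-0.014,0.0002,0,0,0,0]]]'; python3 -m handwheel '[[[0,0,0,0,0,0]]]';  python3 -c "
from h import *
here()"
```

```text
clock: 7.17
tool_pos: [0.5262, 0.0787, 0.0557]
eef_rot: [-0.536, 0.461, -0.461, 0.536]
contact_force: [-0.4, -0.8, 7.8]
opening: 0.998
clock: 7.25
tool_pos: [0.5261, 0.0798, 0.0557]
eef_rot: [-0.536, 0.461, -0.461, 0.537]
contact_force: [0.4, -0.1, 8.5]
opening: 1.001
t 7.25 fix mm 0.3486097857396262 -54.09387801207559 55.74614927665537 yaw 0.067583283143997 F [ 0.4466 -0.147   8.5175] q [-0.0803  0.8737 -0.261   1.971   0.5772  0.3686 -0.6458]
```

```bash
python3 -m handwheel '[[[0,-0.010,0,0,0,0],[0.008,-0.010,0,0,0,0],[0.015,-0.010,0,0,0,0],[0.015,-0.010,0,0,0,0],[0.015,-0.003,0,0,0,0],[0.015,0,0,0,0,0],[0.015,0,0,0,0,0],[0.009,0,0,0,0,0],[0.003,0,0,0,0,0],[-0.003,0,0,0,0,0],[-0.009,0,0,0,0,0],[-0.014,0,0,0,0,0]]]'; python3 -m handwheel '[[[0,0,0,0,0,0]]]';  python3 -c "
from h import *
here()"
```

```text
clock: 8.25
tool_pos: [0.5241, 0.0926, 0.0557]
eef_rot: [-0.536, 0.461, -0.461, 0.536]
contact_force: [-1.4, -0.4, 8.6]
opening: 0.998
clock: 8.33
tool_pos: [0.524, 0.0937, 0.0557]
eef_rot: [-0.536, 0.461, -0.461, 0.537]
contact_force: [-0.6, 0.6, 9.1]
opening: 1.0
t 8.33 fix mm 0.28036710904659556 -40.07927131047196 55.73446921265156 yaw 0.07035556510107598 F [-0.5977  0.5553  9.0768] q [-0.1088  0.8735 -0.2575  1.9706  0.5705  0.3673 -0.6656]
```

```bash
python3 -m handwheel '[[[0,-0.010,0,0,0,0],[0.008,-0.010,0,0,0,0],[0.015,-0.010,0,0,0,0],[0.015,-0.010,0,0,0,0],[0.015,-0.003,0,0,0,0],[0.015,0,0,0,0,0],[0.015,0,0,0,0,0],[0.009,0,0,0,0,0],[0.003,0,0,0,0,0],[-0.003,0,0,0,0,0],[-0.009,0,0,0,0,0],[-0.014,0,0,0,0,0]]]'; python3 -m handwheel '[[[0,0,0,0,0,0],[0,-0.015,0,0,0,0],[0.03,-0.05,0,0,0,0],[0.07,-0.07,0,0,0,0],[0.11,-0.07,0,0,0,0],[0.15,-0.07,0,0,0,0],[0.18,-0.07,0,0,0,0],[0.18,-0.07,0,0,0,0],[0.18,-0.07,0,0,0,0]]]';  python3 -c "
from h import *
here();im=save('top','t4.png',(235,160,400,300),4.2)
f=np.load('fx.npz');O,X,Y=f['O'],f['X'],f['Y']
b=boxes_of('specimen','top');print([(x['bbox'],x['confidence']) for x in b[:2]])
cv2.imwrite('pics/t4raw.png',im)
g=cv2.cvtColor(im,6).astype(int)
for v in range(185,280,10): print(v,g[v,300:345])
"
```

```text
clock: 9.33
tool_pos: [0.5219, 0.1068, 0.0558]
eef_rot: [-0.536, 0.461, -0.461, 0.536]
contact_force: [-0.7, -0.6, 8.0]
opening: 0.997
clock: 10.08
tool_pos: [0.5484, -0.0748, 0.1248]
eef_rot: [0.535, -0.463, 0.463, -0.534]
contact_force: [-0.1, 1.0, -0.1]
opening: 0.999
t 10.08 fix mm -0.4916436307478445 -210.3073767501756 124.82854902396579 yaw -0.2850724212757416 F [-0.0838  1.0403 -0.1273] q [ 0.2948  0.7867 -0.4119  1.8744  0.534   0.5921 -0.317 ]
[([301.3, 183.9, 327.0, 272.6], 0.7)]
185 [ 68  61  46  20  12   9  11   1   5   0   0   1   4   9   0   1   1  37
 103 109 109 109 110 120 122 120 120 121 121 120 119 119 120 117 119 119
 118 119 114 119 115 116 116 119 120]
195 [ 11   6   0   0   2   6  11  11   0   2   3   5   1   6   0   3   7   1
  21  73 100 106 108 106 109 114 119 119 115 119 118 117 117 118 116 118
 116 120 118 117 118 117 120 119 116]
205 [ 78  27   7   2   2   1   5   2   0   5   4   1   1   4   5   6   8   5
   0  15  53 101 105 103 104 105 114 118 118 115 118 115 117 115 115 116
 115 114 117 115 115 115 116 116 116]
215 [137 108  45   2   2   4   0   0   0 
[... 574 characters left out ...]
0   0   8   8   7   0   0
   2   0   2   1   0   0   2  32  86 104 101  99 101 112 110 111 111 112
 111 112 112 113 109 112 112 109 109]
255 [113 116 112 120 154 163 119  56  17   8   0   0   0  11   5   4   5  14
   8   5  12   3   8   1   5  10  17  66  92  98 100 100  99 109 111 111
 111 109 109 109 108 112 111 109 114]
265 [111 113 112 111 112 128 181 125  63  19  13   3   5   6   0   1   0   6
   4   0   0   4   0  10   7   4   6  12  48  91  99  97 101 109 111 108
 110 111 112 111 110 108 107 109 110]
275 [113 112 112 118 113 112 122 171 140  87  71  71  81  75  71  69  94  74
  67  71  68  67  66  67  68  69  67  71  85 108 111 110 112 110 113 114
 113 113 118 119 128 124 129 136 143]
```

View pics/t4.png

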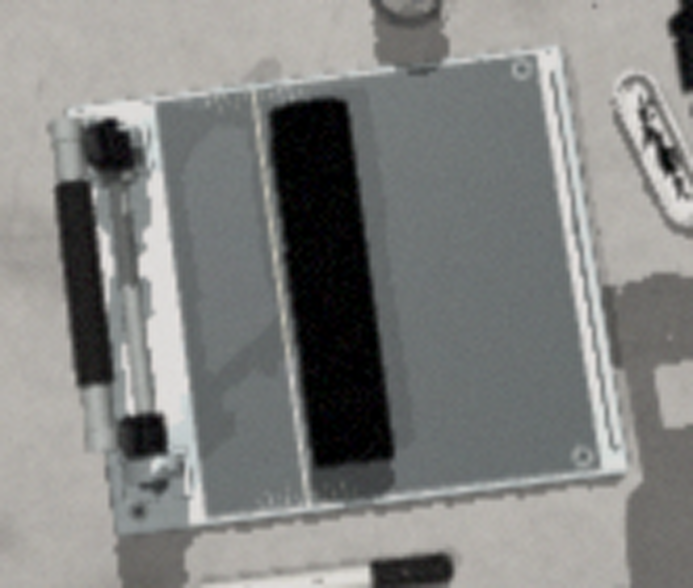

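The pipe now lies just before the line. Its edges run from (299,184) to (319,184) at the top and from (310,270) to (328,270) at the bottom, and the view is clear.

```bash
python3 -c "
from h import *
f=np.load('fx.npz');O,X,Y=f['O'],f['X'],f['Y'];im=cv2.imread('pics/t4raw.png')
for th in(30,45,60): k=pipe(im,(301,184,327,272),O,X,Y,th)
for u,v in((309,183),(319,270.5)): p=ray('top',u,v,.05)[:2]-O;print('end',p@X,p@Y)
print(row(0,k[1]*1e3-8,66))"
```

```text
pipe fix mm: y@x=-90,0,90 [-25.4153 -26.0243 -26.6333] slope -0.00676669786269265 width px 18.64139749503953 x range [-75.8622  85.9226]
pipe fix mm: y@x=-90,0,90 [-25.4334 -25.9865 -26.5397] slope -0.006145903188474553 width px 19.302188552160516 x range [-75.8577  85.9317]
pipe fix mm: y@x=-90,0,90 [-25.4469 -25.9726 -26.4984] slope -0.005841589857582108 width px 19.859999999962795 x range [-75.8613  85.9381]
end 0.09847041779266544 -0.028835575330031383
end -0.09406599387960628 -0.024255296769870097
[-0.1721  0.0595  0.0001  0.0001  0.0005 -0.0006]
```

```bash
python3 -m handwheel '[[[-0.04,0,0,0,0,0],[-0.08,0,0,0,0,0],[-0.12,0.01,0,0,0,0],[-0.15,0.03,0,0,0,0],[-0.168,0.05,0,0,0,0],[-0.173,0.0595,0,0,0,0],[-0.173,0.0595,0,0,0,0],[-0.173,0.0595,0,0,0,0]]]';  python3 -c "
from h import *
here();print(row(0,-34,66))"
```

```text
clock: 10.85
tool_pos: [0.5226, 0.0983, 0.0658]
eef_rot: [0.537, -0.461, 0.461, -0.535]
contact_force: [-0.1, -0.3, 0.1]
opening: 1.001
t 10.85 fix mm -0.3734641050050384 -35.31400906098685 65.8052309216003 yaw 0.05884551509586943 F [-0.0575 -0.2852  0.1355] q [-0.1083  0.8568 -0.2757  1.9672  0.5671  0.3953 -0.6734]
[-0.0013 -0.0002  0.0004  0.0005  0.0003  0.0004]
```

```bash
python3 -m handwheel '[[[0,0.006,0,0,0,0],[0,0.0095,0,0,0,0],[0,0.0115,0,0,0,0],[0,0.0115,0,0,0,0],[-0.005,0.0115,0,0,0,0],[-0.011,0.0115,0,0,0,0],[-0.017,0.0115,0,0,0,0],[-0.022,0.0115,0,0,0,0],[-0.027,0.0115,0,0,0,0],[-0.027,0.0115,0,0,0,0]]]';  python3 -c "
from h import *
here()"
```

```text
clock: 11.68
tool_pos: [0.5197, 0.1257, 0.0558]
eef_rot: [-0.535, 0.461, -0.462, 0.536]
contact_force: [-1.5, -0.2, 8.3]
opening: 0.997
t 11.68 fix mm 0.7698650291044942 -7.731389067034378 55.75664113005539 yaw -0.051323326633645715 F [-1.5067 -0.1982  8.3325] q [-0.1712  0.8744 -0.2548  1.9649  0.5638  0.3697 -0.7211]
```

```bash
python3 -m handwheel '[[[0,-0.010,0,0,0,0],[0.008,-0.010,0,0,0,0],[0.012,-0.010,0,0,0,0],[0.012,-0.010,0,0,0,0],[0.012,-0.003,0,0,0,0],[0.012,0,0,0,0,0],[0.012,0,0,0,0,0],[0.007,0,0,0,-0.001,0],[0.002,0,0,0,-0.0015,0],[-0.003,0,0,0,-0.002,0],[-0.008,0,0,0,-0.0028,0],[-0.011,0,0,0,-0.0033,0]]]'; python3 -m handwheel '[[[0,0,0,0,0,0],[0,0,0,0,0,0]]]';python3 -c "
from h import *
here()"; python3 -m handwheel '[[[0,-0.015,0,0,0,0],[0.03,-0.05,0,0,0,0],[0.07,-0.07,0,0,0,0],[0.11,-0.07,0,0,0,0],[0.15,-0.07,0,0,0,0],[0.18,-0.07,0,0,0,0],[0.18,-0.07,0,0,0,0],[0.18,-0.07,0,0,0,0]]]';  python3 -c "
from h import *
here();im=save('top','t5.png',(235,160,400,300),4.2)
f=np.load('fx.npz');O,X,Y=f['O'],f['X'],f['Y']
b=boxes_of('specimen','top');print([(x['bbox'],x['confidence']) for x in b[:2]])
cv2.imwrite('pics/t5raw.png',im);B=b[0]['bbox']
for th in(30,45,60): pipe(im,B,O,X,Y,th)
"
```

```text
clock: 12.68
tool_pos: [0.5178, 0.1372, 0.0556]
eef_rot: [-0.537, 0.459, -0.459, 0.538]
contact_force: [-1.4, -0.5, 17.5]
opening: 1.0
clock: 12.85
tool_pos: [0.5178, 0.1372, 0.0556]
eef_rot: [-0.537, 0.459, -0.459, 0.539]
contact_force: [-2.1, -0.4, 17.1]
opening: 0.999
t 12.85 fix mm 0.6392909940882956 3.8762281000945067 55.63279979213176 yaw 0.5577407980816435 F [-2.1444 -0.3658 17.0874] q [-0.1925  0.8753 -0.2553  1.9616  0.5618  0.3723 -0.7296]
clock: 13.52
tool_pos: [0.5457, -0.0444, 0.1235]
eef_rot: [0.537, -0.46, 0.46, -0.536]
contact_force: [-0.4, 0.3, 0.4]
opening: 0.999
t 13.52 fix mm 1.273312304870749 -179.7986289407664 123.54592043172308 yaw 0.2777498685374735 F [-0.4155  0.35    0.4168] q [ 0.2375  0.7827 -0.4067  1.8931  0.5385  0.5769 -0.3697]
[([286.8, 185.0, 313.8, 275.2], 0.73)]
pipe fix mm: y@x=-90,0,90 [ 1.1098  0.4553 -0.1992] slope -0.0072723141030161505 width px 18.10662525877413 x range [-79.1218  87.072 ]
pipe fix mm: y@x=-90,0,90 [ 1.1813  0.4829 -0.2155] slope -0.007759686103314072 width px 18.75698113206115 x range [-79.1177  87.0722]
pipe fix mm: y@x=-90,0,90 [ 1.1941  0.4931 -0.2079] slope -0.007788925589736056 width px 19.35673469385008 x range [-79.1135  87.0715]
```

View pics/t5.png

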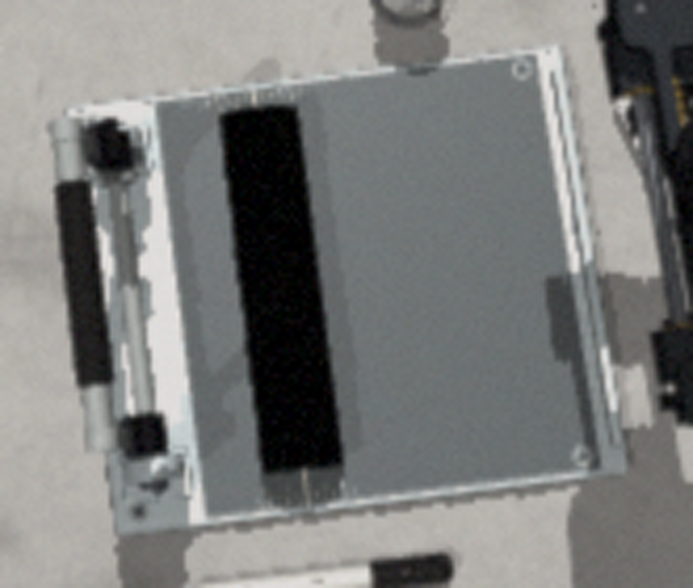

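The pipe now covers the line. The line stub shows mid-pipe at the top (254,97) and at the bottom (306,480), and the measured axis offset is +0.5 mm (−0.2 to +1.2 at the ends). Next I'll shut the fingers and go behind the bar.

```bash
python3 -m handwheel '[[[0,-0.04,0,0,0.0015,0],[0,-0.08,0,0,0.0015,0],[-0.02,-0.115,0,0,0.0015,0],[-0.06,-0.12,0,0,0.0015,0],[-0.10,-0.12,0,0,0.0015,0],[-0.14,-0.12,0,0,0.0015,0],[-0.18,-0.12,0,0,0.0015,0],[-0.22,-0.12,0,0,0.0015,0],[-0.26,-0.12,0,0,0.0015,0],[-0.30,-0.12,0,0,0.0015,0],[-0.31,-0.12,0,0,0.0015,0],[-0.31,-0.12,0,0,0.0015,0]]]' -1;  python3 -c "
from h import *
here();print(row(0,128,178))"
```

```text
clock: 14.62
tool_pos: [0.4936, 0.2716, 0.2445]
eef_rot: [-0.539, 0.458, -0.456, 0.541]
contact_force: [-0.2, -0.2, -0.1]
opening: 0.114
t 14.62 fix mm -3.3678193156564418 140.3553124373596 244.53364334090034 yaw 0.9755601001824245 F [-0.1603 -0.1664 -0.1263] q [-0.2854  0.6326 -0.5     1.7395  0.3767  0.8647 -0.7853]
[ 0.0127  0.0665  0.0032  0.0002  0.0054 -0.0013]
```

```bash
python3 -m handwheel '[[[0.008,0,0.002,0,0.004,0],[0.008,0.03,0.003,0,0.005,0],[0.01,0.055,0.003,0,0.005,0],[0.01,0.066,0.003,0,0.005,0],[0.01,0.066,0.003,0,0.005,0],[0.01,0.066,0.003,0,0.005,0]]]' -1;  python3 -c "
from h import *
here();save('scene','s6.png',(230,110,370,270),4)"
```

```text
clock: 15.12
tool_pos: [0.5017, 0.2537, 0.1785]
eef_rot: [0.533, -0.465, 0.465, -0.533]
contact_force: [-0.4, -0.1, -0.1]
opening: 0.003
t 15.12 fix mm 1.9726445346585202 121.50795815850942 178.50107523697085 yaw -0.6905064936307653 F [-0.414  -0.1498 -0.0774] q [-0.2902  0.7152 -0.4417  1.8094  0.4415  0.7172 -0.8388]
```

View pics/s6.png

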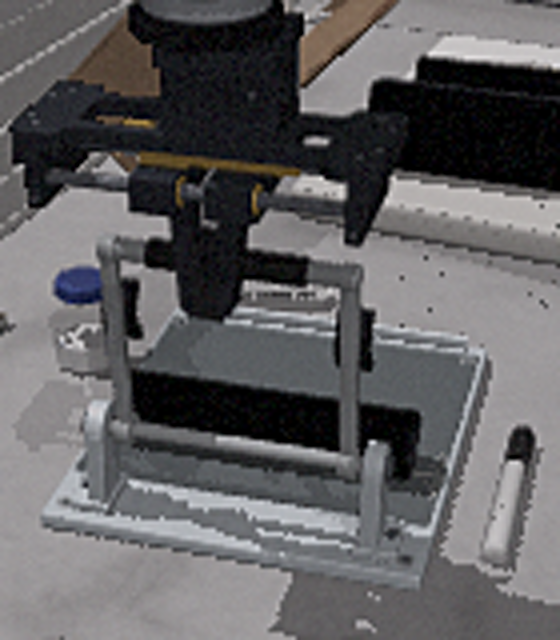

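The fingertips are behind the sleeve, between the arms and below the bar, and the pipe lies on the line. Now I push.

```bash
python3 -m handwheel '[[[0.008,0,0,0,-0.002,0],[0.015,0,0,0,-0.004,0],[0.021,0,0,0,-0.004,0],[0.027,0,0,0,-0.004,0],[0.033,0,0,0,-0.004,0],[0.039,0,0,0,-0.004,0],[0.045,0.001,0,0,-0.004,0],[0.051,0.002,0,0,-0.004,0],[0.057,0.003,0,0,-0.004,0],[0.063,0.004,0,0,-0.004,0],[0.069,0.006,0,0,-0.004,0],[0.075,0.008,0,0,-0.004,0]]]';  python3 -c "
from h import *
here()"
```

```text
clock: 16.17
tool_pos: [0.5116, 0.1799, 0.1702]
eef_rot: [0.537, -0.461, 0.461, -0.536]
contact_force: [0.0, 1.3, 0.9]
opening: 0.005
t 16.17 fix mm 0.8947641745116183 47.07399057005611 170.18480764127662 yaw 0.12839548182021554 F [0.0149 1.2891 0.8719] q [-0.1554  0.7073 -0.4466  1.8753  0.4723  0.6656 -0.7357]
```

```bash
python3 -m handwheel '[[[0.005,0.002,0,0,0,0],[0.010,0.005,0,0,0,0],[0.015,0.008,0,0,0,0],[0.020,0.011,0,0,0,0],[0.025,0.014,0,0,0,0],[0.030,0.018,0,0,0,0],[0.035,0.022,0,0,0,0],[0.039,0.026,0,0,0,0],[0.042,0.028,0,0,0,0],[0.042,0.028,0,0,0,0],[0.042,0.028,0,0,0,0],[0.042,0.028,0,0,0,0]]]';  python3 -c "
from h import *
here();save('scene','s7.png',(230,110,370,270),4)"
```

```text
clock: 17.17
tool_pos: [0.5181, 0.1397, 0.1426]
eef_rot: [-0.536, 0.461, -0.461, 0.537]
contact_force: [0.3, -0.1, 0.3]
opening: 0.006
t 17.17 fix mm 1.3438134217056064 6.291538366908936 142.62418349523304 yaw 0.1560808104787806 F [ 0.273  -0.0655  0.2521] q [-0.0964  0.7424 -0.4209  1.9144  0.5169  0.5926 -0.704 ]
```

View pics/s7.png

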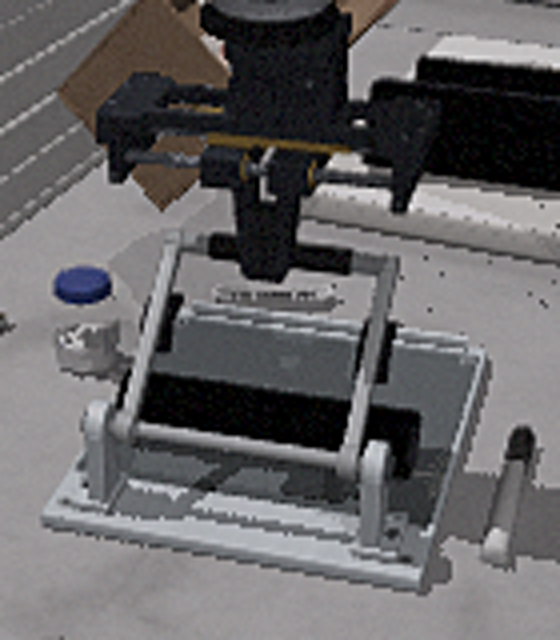

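The bar is over at about q 0.8. I'll lift the hand straight up out of the frame and let the frame sink.

```bash
python3 -m handwheel '[[[-0.002,-0.02,0,0,0,0],[-0.002,-0.05,0,0,0,0],[-0.002,-0.09,0,0,0,0],[-0.002,-0.12,0,0,0,0],[-0.002,-0.12,0,0,0,0],[0.04,-0.12,0,0,0,0],[0.08,-0.12,0,0,0,0],[0.12,-0.12,0,0,0,0],[0.16,-0.12,0,0,0,0],[0.20,-0.12,0,0,0,0],[0.23,-0.12,0,0,0,0],[0.23,-0.12,0,0,0,0]]]'; python3 -m handwheel '[[[0,0,0,0,0,0],[0,0,0,0,0,0],[0,0,0,0,0,0],[0,0,0,0,0,0],[0,0,0,0,0,0],[0,0,0,0,0,0],[0,0,0,0,0,0],[0,0,0,0,0,0],[0,0,0,0,0,0],[0,0,0,0,0,0],[0,0,0,0,0,0],[0,0,0,0,0,0]]]'; python3 -c "
from h import *
here();a=save('scene','s8r.png');b=save('top','t8.png')
cv2.imwrite('pics/c8.png',np.hstack([cv2.resize(a[150:270,230:370],(420,360)),cv2.resize(b[160:300,235:395],(380,360))]))
f=np.load('fx.npz');O,X,Y=f['O'],f['X'],f['Y']
for q in(0,.07,.3,.6,.8):
  w=O+Y*(.078-.128*np.cos(q));p=[*w,.066+.128*np.sin(q)];print(q,proj('top',p),proj('scene',p))"
```

```text
clock: 18.22
tool_pos: [0.5527, -0.0972, 0.2615]
eef_rot: [0.535, -0.463, 0.465, -0.532]
contact_force: [-0.3, -0.6, -0.6]
opening: 0.003
clock: 19.22
tool_pos: [0.5527, -0.0881, 0.2625]
eef_rot: [0.536, -0.461, 0.461, -0.536]
contact_force: [0.1, -0.4, 0.0]
opening: 0.007
t 19.22 fix mm 1.7146343543034692 -224.1208541546874 262.4988456301156 yaw 0.1279486216656794 F [ 0.1353 -0.389   0.0364] q [ 0.404   0.6138 -0.5507  1.7261  0.3908  0.913  -0.1568]
0 [325.4474 224.9684] [302.2478 195.2986]
0.07 [325.7081 224.5618] [302.2737 192.3652]
0.3 [324.4566 223.4597] [301.9403 183.4853]
0.6 [317.6867 222.6914] [300.5155 174.203 ]
0.8 [309.9369 222.6849] [298.941  169.8927]
```

View pics/c8.png

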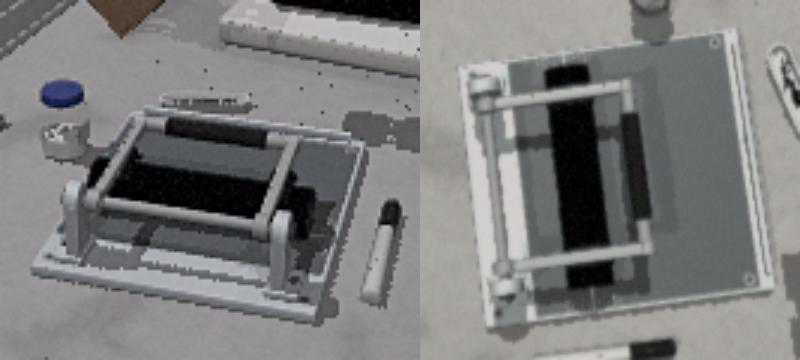

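Scene view: the bar is at pixel (302,194), which matches q ≈ 0–0.05 (closed). Top view: the line stubs show mid-pipe at both ends, with pads on the pipe and bystanders undisturbed. I'll wait a second and do a final numeric check.

```bash
python3 -m handwheel '[[[0,0,0,0,0,0],[0,0,0,0,0,0],[0,0,0,0,0,0],[0,0,0,0,0,0],[0,0,0,0,0,0],[0,0,0,0,0,0],[0,0,0,0,0,0],[0,0,0,0,0,0],[0,0,0,0,0,0],[0,0,0,0,0,0],[0,0,0,0,0,0],[0,0,0,0,0,0]]]' >/dev/null; python3 -c "
from h import *
here();a0=cv2.imread('pics/s8r.png');a=save('scene','s9.png');t0=cv2.imread('pics/t8.png');t=save('top','t9.png')
print('changed px',(abs(a[150:270,230:370].astype(int)-a0[150:270,230:370]).max(2)>60).sum(),(abs(t[160:300,235:395].astype(int)-t0[160:300,235:395]).max(2)>60).sum())
for th in boxes_of('hold_down','scene')[:1]:print(th)
f=np.load('fx.npz');O,X,Y=f['O'],f['X'],f['Y']
g=cv2.cvtColor(t,6).astype(float)
# pipe edges only between and outside the arms
for v in list(range(187,192))+list(range(203,255,6))+[262,268,270]:
    row=g[v,286:318];i=np.where(row<45)[0]
    if len(i)<8: continue
    d=np.split(i,np.where(np.diff(i)>1)[0]+1);i=max(d,key=len);l,h=i[0],i[-1]
    if h-l<14 or h-l>23: continue
    L=l-(45-row[l])/(row[l-1]-row[l]);H=h+(45-row[h])/(row[h+1]-row[h]);p=ray('top',(L+H)/2+286,v,.0337)[:2]-O;print(v,round(H-L,1),1e3*(p@X),1e3*(p@Y))
for n in('marker','boat','jar_white','caliper_1'): print(n,[np.round(x['bbox']) for x in boxes_of(n,'top')[:1]])"
```

```text
t 20.32 fix mm 1.7488250972877402 -224.06555318479002 262.5456349033407 yaw 0.13308501173655266 F [-0.0767 -0.3161 -0.3528] q [ 0.4039  0.6137 -0.5507  1.7261  0.3907  0.913  -0.1568]
changed px 0 0
{'bbox': [257.6, 187.0, 330.4, 229.4], 'confidence': 0.67}
187 17.4 96.20481915844076 -1.187921054732391
188 18.4 94.00064143678114 -0.329312909707805
189 18.3 91.67324636072802 -0.43553554276022477
190 18.3 89.37009558501933 -0.3675584134297193
191 18.2 87.11532809219692 0.06173275594008746
203 18.5 59.48627325479459 -0.23605866679498946
209 19.6 45.77696618340359 -0.2754121585651587
215 19.7 32.30089520474635 1.0421748698862003
221 19.1 18.659872270746355 0.6007390627643662
227 18.9 5.127539055079163 0.5457394622483283
233 18.8 -8.35004319936447 0.45696344266032707
239 18.9 -21.771036318344848 0.35174254835843305
245 19.2 -35.03390269962366 1.042161415544618
251 19.3 -48.347675635598456 0.8677044585707618
268 19.6 -85.64005588426686 1.3291262134952864
270 19.7 -90.03080547290338 1.1146376117450125
marker [array([282., 291., 344., 305.])]
boat [array([381., 174., 404., 214.])]
jar_white [array([323., 139., 339., 165.])]
caliper_1 [array([115., 209., 211., 231.])]
```

Nothing has moved between pictures, the pipe is within about 1.3 mm of the line along its full length, and the bystanders are where they were. I'm handing the job in.

```bash
python3 -c "
from h import *
print(job.finish_job())"
```

```text
the job is handed in; nothing more can be done
None
```

The specimen is on the marked line with the hold-down frame closed on it, and I handed the job in at about 20 s of the 67 s allowed.

I rolled the pipe about 119 mm in eight fingertip strokes, with both open fingers on top and mostly 8–17 N of press. I then checked it was on the line and still. After that I shut the fingers, pushed the frame over from behind its bar, let it sink shut, and took the hand well clear.

**Last checks**
- **Pipe position:** its axis is about 0.5 mm past the line at the middle and between −0.4 and +1.3 mm towards the ends. It has not moved since the frame came down.
- **Hold-down frame:** I read it as closed from the bar's place in the picture, hinge angle about 0.03 rad. Two pictures 1 s apart showed no change.
- **Other things on the bench:** the marker, boat, jar and caliper are where they were, within a few pixels of detector noise.

**What was not perfect**
- **Press force:** it reached about 32 N during the first touch and about 28 N in the second stroke, above the suggested 5–15 N. I lowered it after that. It stayed under the 40 N and 120 N limits.
- **Skew:** I tried to turn out a pipe skew of about 0.007 rad (roughly 0.7 mm at each end). The measurement did not change, so some skew may remain or it may be image bias.
- **Rolling ratio:** at the check before the last two strokes the pipe had travelled about 93 mm, where half the finger travel gives about 88 mm. I corrected for this by measuring again near the line.

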